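Mount a manipulator carriage on its dovetail and clamp it

TASK

Slide the micromanipulator carriage onto the steel dovetail rail from the rail's open, tapered end and press it gently but firmly home, so that its front bears on the end of the stop screw with the small spring pin pushed fully in, without ramming it. Then turn the carriage's side clamp knob clockwise until it is tight, so that the carriage stays clamped there with the pin pushed in, let go, and leave the dish, slide box and bottle where they are.

Things in the scene. Friction and masses are not known exactly. Their poses are not given: they have to be found in the camera images.
- rail: Fixed steel dovetail rail on a dark base plate (190 long, 100 wide, 20 high). Origin: centre of the base's underside; x along the rail the way the carriage slides on, z up. Open entry end at x = -95. The dovetail is 190 long; top at z = 42, 40 wide; sides upright from z = 42 to 36, then undercut to half-width 12 at z = 22.
- rail_entry (a point): Middle of the rail's top edge at the open entry end (x = -95, y = 0, z = 42 mm in the rail's frame). The first 15 mm of the dovetail taper: at the tip it is about 2 mm narrower each side and 1.4 mm lower.
- stop: Fixed aluminium stop bracket across the rail, 20 long, 56 wide, 16 above the rail's top. Origin: middle of the lower edge of its face towards the entry end, level with the rail's top; x as the rail's x. A steel stop screw (9 across, 5.5 above the rail's top) sticks out of that face towards the entry by an unmeasured 5 to 30 mm; the carriage's front meets its end.
- pin (a joint): A brass spring pin, 5 across, stands 4 mm out of the stop screw's end. Value: how far it is pushed in, m, 0 to 0.004; it takes under 1 N and springs back when left, and does not push the carriage back. Pushed in by over 0.003 with the carriage's front bearing on the screw's end is home. The screw is rigid: press with about 5 N; over 25 N is ramming.
- carriage: Loose aluminium carriage, 0.4 to 0.65 kg, lying level: plate 90 long (x), 64 wide (y), z = 18 to 28, on two hooked jaws (z = 0 to 18) that run under the rail's flanks. Origin: centre line, at the jaws' undersides; x is the sliding direction, +x the front. On the rail the origin is 18 mm below the rail's top, with 1.1 mm play to either side and 2 mm upwards.
- carriage_front (a point): Middle of the lower front edge of the carriage's plate (x = 45, y = 0, z = 18 mm in the carriage's frame); just above it the plate meets the stop screw.
- carriage_block (a point): Centre of the grey grip block on the carriage's plate: 36 x 36 mm, 40 high (z = 28 to 68 in the carriage's frame), centre at x = 0, y = -10, z = 48. Take it from above, best with the fingers closing along the carriage's x (on its front and back faces), the fingertips just clear of the plate. Axes as the carriage.
- clamp_grip (a point): Gripping point on the clamp knob's upright axis, at x = 0, y = 46, z = 50 mm in the carriage's frame, over an ear of the plate (ear top z = 28, out to y = 80). The knob is a black bar 44 long, 12 thick, from z = 34 to 60. Its x axis is along the bar; at joint value 0 the bar lies along the carriage's x.
- clamp (a joint): Knob angle, rad: 0 = released, grows clockwise seen from above, hard stop at 1.5; starts at 0 to 0.15. It turns an eccentric cam that meets the rail's side at 0.3 to 1.1, draws the carriage sideways, then stiffens (up to about 0.4 N m); tight from 1.25 on. It stays where it is left.
- dish: Bystander: glass culture dish, 62 across, 20 high; origin centre of its underside.
- slidebox: Bystander: green slide box, 100 x 140 x 32 high; origin centre of its underside.
- bottle: Bystander: amber jar, 48 across, 90 high; origin centre of its underside.
Mind the look-alikes: they are no part of the job. Of the things that look like the rail, take the one that is nearest to the robot's base at the start.

How it is judged (in metres and radians):
On the way, in this order (a step that is already met when the one before it is completed fails the run):
1. the carriage is on the rail and pressed against the stop screw with more than 3 N, the pin pushed in, the clamp still loose (y of carriage in the frame of rail between -0.003 and 0.003 m and z of carriage in the frame of rail between 0.021 and 0.0265 m and angle between the x axis of carriage and the x axis of rail, either way round below 0.05 rad and angle between carriage's own z axis and vertical below 0.05 rad and value of joint pin above 0.003 m and x of carriage_front in the frame of stop between -0.036 and 0 m and contact force between carriage and stop above 3 N and value of joint clamp below 0.6 rad), for 0.1 s.
2. the clamp knob is turned tight with the carriage home (y of carriage in the frame of rail between -0.003 and 0.003 m and z of carriage in the frame of rail between 0.021 and 0.0265 m and angle between the x axis of carriage and the x axis of rail, either way round below 0.05 rad and angle between carriage's own z axis and vertical below 0.05 rad and value of joint pin above 0.003 m and x of carriage_front in the frame of stop between -0.036 and 0 m and value of joint clamp above 1.25 rad), for 0.2 s.
At the end, for the whole second after the job is handed in: The carriage sits on the dovetail (within 3 mm across, 3 mm in height, 0.05 rad), its front holding the stop screw's pin pushed in by more than 3 mm of its 4; the clamp knob stands beyond 1.25 rad and the carriage grips the rail with more than 12 N; everything is released and at rest (all of step 2 and contact force between carriage and rail above 12 N and contact force between the fingers and anything else below 0.5 N and linear speed of carriage below 0.01 m/s); the robot touches nothing.
It fails at once if the carriage is rammed against the stop screw (over 25 N) (contact force between carriage and stop above 25 N).
It fails at once if the carriage is tipped by more than 0.35 rad (angle between carriage's own z axis and vertical above 0.35 rad).
It fails at once if the dish is displaced by more than 15 mm (distance of dish from where it was at the start of the episode above 0.015 m).
It fails at once if the slidebox is displaced by more than 15 mm (distance of slidebox from where it was at the start of the episode above 0.015 m).
It fails at once if the bottle is displaced by more than 15 mm (distance of bottle from where it was at the start of the episode above 0.015 m).
It also fails if it takes over 72 s, if anything falls off the work surface, if the arm or the gripper's body presses on something with over 40 N, if the wrist force passes 120 N, or if a joint passes its speed limit or range.

ROBOT

A 6-joint arm with a two-finger parallel gripper is mounted at the origin on the work surface. World frame = base frame: x ahead of the robot, y to its left, z up, the work surface at z = 0. Lengths are in m, angles in degrees, forces in N, time in s.
With the tool pointing down it reaches from about 0.325 to 0.85 m from the base axis. Payload 4.4 kg.
Tool frame: the origin (TCP) lies midway between the tips of the shut fingers; the grasp point (between the pads) lies 19 mm behind it; z points along the fingers, y is the line along which they close (so a half turn about z gives the same grasp; the last joint's range is limited). The gripper opens to 94 mm and grips with 3 to 60 N. Pads are 16 mm wide; open, the fingers measure 119 mm over their backs; the gripper's body (75 mm by 177 mm) begins 78 mm behind the grasp point.
Start: joints at [55.548, 11.837, 88.321, -0, 79.842, -8.623], TCP at [0.251, 0.518, 0.205] pointing down, gripper open.
Joint ranges: [-156.59, 156.59], [-49.26, 127.26], [12.9, 141.05], [-63.56, 243.56], [4.71, 150.69], [-161.64, 161.64]. Speed limits (degrees/s): [159.86, 159.86, 180, 180, 180, 180].

INTERFACE

Orientations are given as a 3x3 rotation matrix whose columns are the frame's x, y, z axes.
In Python, from plant import manip gives the robot as it stands. The module is installed in compiled form; this text tells all that it offers.
- The arm moves only by the tool carry_out, never from a script. Its argument "plan" is a list of rows, each a list of 7 numbers: the shift along the tool's x, y, z in mm, then the turn, a rotation vector about the tool's x, y, z in degrees, then the opening, from 0 (shut) to 1 (fully open). A call has 1 to 10 rows; each row is the pose to reach, as a shift and turn from the pose commanded when the call began, along the tool's axes at that moment; what a row does not reach only later rows make up. A row lasts 1/12 s, in which the tool goes at most 41.7 mm and 7.16 degrees, less where a joint would pass 70% of its speed; a pose out of reach is approached as far as the arm can. A call with a gripper value outside its range is refused whole. The fingers move at their own pace and stop on an object; the grip force is fixed at half the most. Time passes only in rows, so rows that repeat a pose let the fingers close. It gives the time, the measured TCP pose, the force, the opening and the grip force at its end, in the units of the state.
- manip.observe(): the state, without advancing time (a new reading comes with each control period).
- manip.read_camera(name): name is "scene" or "top" or "wrist"; returns the picture (480x640x3 uint8, red, green, blue); there is no depth.
- manip.calibration(name): a dict with "vertical_fov" (degrees; the focal length in pixels is half the picture's height over the tangent of half this angle, whatever the lens; pixels are square), "cx", "cy" (the principal point, pixels), "extrinsics" (4x4, takes a point from world to camera coordinates). Camera axes: x right, y up, looking along -z (the intrinsics and any distortion apply to the point x, -y, -z); pixel columns grow to the right and rows downward; lengths in m; the calibration is good to about 2 mm. A picture is of the moment at which its call begins: read the wrist's pose just before it. calibration takes no time and is no camera call; for the wrist camera it gives the pose at the moment of the call.
- manip.finish_job(): hands the job in; it is judged then, once.
The state is a dict: "clock": time; "joints": joint angles; "qvel": joint speeds; "effort": joint torques, N m; "tcp_pos": TCP position; "orientation": TCP orientation; "contact_force": force on the tool from outside, world axes, zero at the start; "torque": the same for the moment, N m; "finger_gap": finger opening in m; "grip_force": force on a finger pad.
Only numpy, scipy, OpenCV 4.12 (cv2) and the standard library are available. Lean on these libraries where they do the work, as an engineer would, in place of code of your own. Each camera call takes 0.05 s, during which the arm holds its last target. There are 200 camera calls.

## Working session

There is one attempt and no reset: what is moved stays moved. The work goes in short steps, Python scripts to look and compute and a tool call to move; the robot and the scene stay as the last step left them, time stands still between calls to the robot, and variables do not carry over. Pictures are saved under pics/ and viewed, at most 10 in all, crops included, and the job is handed in when it is done.

Besides the shell and the picture viewer there is one more tool, called after "Request:" in YAML: its name, and indented under it one key for each argument. carry_out: Moves the arm, as the interface text tells. Its arguments: {"type":"object","properties":{"plan":{"type":"array","items":{"type":"array","items":{"type":"number"}}}},"required":["plan"]}

```bash
mkdir -p pics
python3 - <<'E'
from plant import manip
import cv2, numpy as np
print(manip.observe())
for n in ("scene","top"):
    im=manip.read_camera(n); cv2.imwrite(f"pics/{n}0.png",im[:,:,::-1]); c=manip.calibration(n); print(n,c)
E
```

```text
{'clock': 0.0, 'joints': array([ 5.55483576e+01,  1.18856481e+01,  8.84029724e+01,  6.53170005e-04,
        7.98440489e+01, -8.62232882e+00]), 'qvel': array([-0.01299428, -0.06230268,  0.0339414 , -0.05616976,  0.04208278,
       -0.05642594]), 'effort': array([ 4.09054119e-04, -3.70881522e+01, -2.81413078e+01,  6.97862520e-02,
        3.62025329e-02, -1.77492843e-04]), 'tcp_pos': array([0.2500583 , 0.51687729, 0.20429211]), 'orientation': array([[-9.00094864e-01,  4.35691974e-01, -1.31916499e-03],
       [ 4.35693824e-01,  9.00092923e-01, -1.90303583e-03],
       [ 3.58233631e-04, -2.28766482e-03, -9.99997319e-01]]), 'contact_force': array([ 0.68665226, -0.19074681,  0.17376607]), 'torque': array([ 0.01022532, -0.01726346, -0.00367596]), 'grip_force': 0.0, 'finger_gap': 0.09408096186909862}
scene {'vertical_fov': 55.86486702550627, 'cx': 316.70599666469803, 'cy': 238.99828889913192, 'extrinsics': array([[ 0.24582859,  0.96925428,  0.01069836, -0.05742051],
       [-0.73480714,  0.1791458 ,  0.65419053,  0.41811323],
       [ 0.6321604 , -0.16867997,  0.75625412, -1.49672961],
       [ 0.        ,  0.        ,  0.        ,  1.        ]])}
top {'vertical_fov': 44.634894830138755, 'cx': 321.24768192302906, 'cy': 239.95372057251774, 'extrinsics': array([[ 0.02646736, -0.99933404,  0.02511882, -0.13003742],
       [ 0.98454026,  0.03041138,  0.17249819, -0.59728621],
       [-0.17314722,  0.02016492,  0.9846895 , -1.30437356],
       [ 0.        ,  0.        ,  0.        ,  1.        ]])}
```

View pics/top0.png

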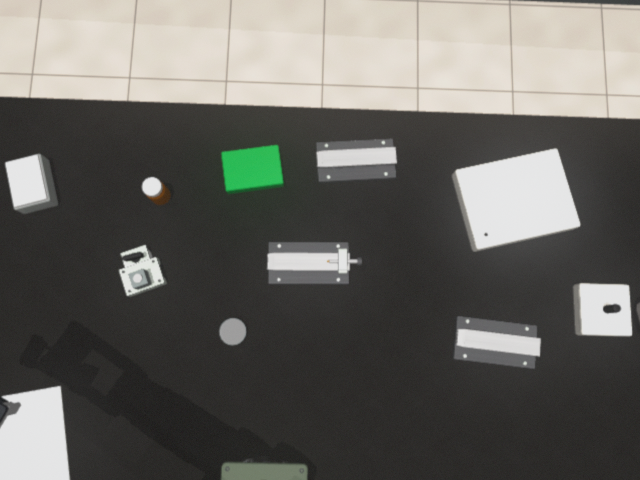

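View pics/scene0.png

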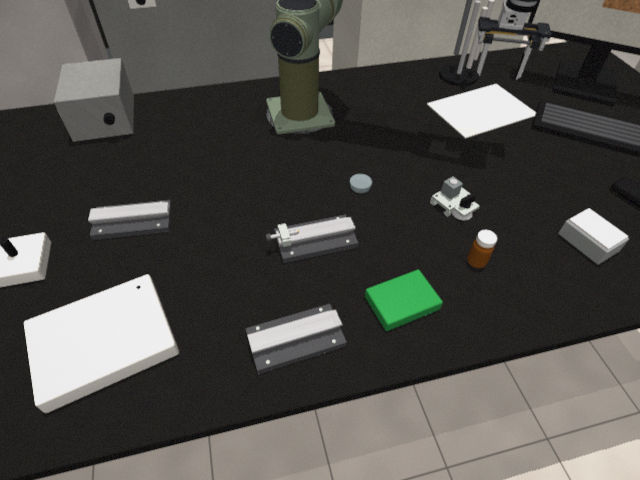

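The top view shows the rail with the stop bracket at about (308,262): entry at its left end (268,261), stop at (342,260). The carriage is at (140,272), with its block at (139,278) and its knob at (136,257). The dish is at (232,331), the slide box at (252,168) and the bottle at (155,190). The scene view agrees.

```bash
cat > h.py <<'E'
from plant import manip
import cv2, numpy as np
def ray(c,px,H=480):
    f=H/2/np.tan(np.radians(c["vertical_fov"]/2)); E=c["extrinsics"]; R=E[:3,:3]; t=E[:3,3]
    d=np.array([(px[0]-c["cx"])/f,-(px[1]-c["cy"])/f,-1.]); return -R.T@t, R.T@d
def onplane(c,px,z):
    o,d=ray(c,px); return o+d*(z-o[2])/d[2]
def proj(c,p):
    f=240/np.tan(np.radians(c["vertical_fov"]/2)); q=c["extrinsics"][:3,:3]@np.array(p)+c["extrinsics"][:3,3]
    return np.array([c["cx"]+f*q[0]/-q[2], c["cy"]-f*q[1]/-q[2]])
def tomove(dw):  # world shift (m) -> tool mm
    return manip.observe()["orientation"].T@np.array(dw)*1000
E
python3 - <<'E'
from h import *
np.set_printoptions(precision=4,suppress=True)
c=manip.calibration("top")
for n,p,z in [("entry",(268,261.5),.042),("stop",(342,260.5),.058),("plate tl",(269,242),.02),("plate bl",(268,284),.02),("plate tr",(349,243),.02),("plate br",(349,285),.02),
 ("block",(139,278),.068),("knob",(136,257),.06),("carr",(143,272),.028),("dish",(232,331),.02),("box",(252,168),.032),("bottle",(152,186),.09)]:
    print(n,onplane(c,p,z))
w=manip.calibration("wrist"); print(w, np.linalg.inv(w["extrinsics"]))
im=cv2.imread("pics/top0.png")
a=cv2.resize(im[230:310,100:180],(480,480),interpolation=cv2.INTER_CUBIC)
s=cv2.imread("pics/scene0.png"); b=cv2.resize(s[165:235,410:490],(549,480),interpolation=cv2.INTER_CUBIC)
cv2.imwrite("pics/z0.png",cv2.resize(np.hstack([a,b]),(800,373)))
E
```

```text
entry [0.5482 0.0092 0.042 ]
stop [ 0.5534 -0.1618  0.058 ]
plate tl [0.5979 0.0103 0.02  ]
plate bl [0.498  0.0085 0.02  ]
plate tr [ 0.6013 -0.1798  0.02  ]
plate br [ 0.5012 -0.1817  0.02  ]
block [0.4985 0.2958 0.068 ]
knob [0.5471 0.3088 0.06  ]
carr [0.5168 0.2992 0.028 ]
dish [0.387  0.0868 0.02  ]
box [0.775  0.0578 0.032 ]
bottle [0.7072 0.2769 0.09  ]
{'vertical_fov': 61.354014632904146, 'cx': 314.7205459533246, 'cy': 242.88855728093654, 'extrinsics': array([[ 0.4359,  0.9   , -0.0016, -0.5732],
       [-0.8741,  0.4229, -0.2391,  0.0245],
       [-0.2146,  0.1056,  0.971 , -0.3892],
       [ 0.    ,  0.    ,  0.    ,  1.    ]])} [[ 0.4359 -0.8741 -0.2146  0.1877]
 [ 0.9     0.4229  0.1056  0.5466]
 [-0.0016 -0.2391  0.971   0.3828]
 [ 0.      0.      0.      1.    ]]
```

View pics/z0.png

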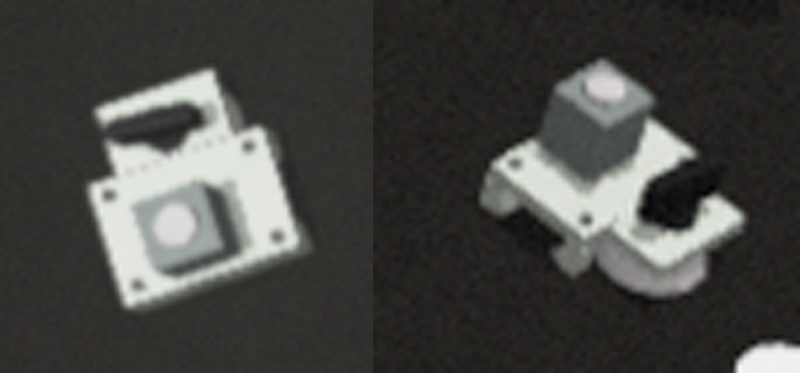

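Request:
carry_out:
  plan:
    - [-320, -91, 44, 0, 0, -46, 1]
    - [-320, -91, 44, 0, 0, -46, 1]
    - [-320, -91, 44, 0, 0, -46, 1]
    - [-320, -91, 44, 0, 0, -46, 1]
    - [-320, -91, 44, 0, 0, -46, 1]
    - [-320, -91, 44, 0, 0, -46, 1]
    - [-320, -91, 44, 0, 0, -46, 1]
    - [-320, -91, 44, 0, 0, -46, 1]
    - [-320, -91, 44, 0, 0, -46, 1]
    - [-320, -91, 44, 0, 0, -46, 1]

```text
clock: 0.93
tcp_pos: [0.5015, 0.2924, 0.16]
orientation: [[-0.941, -0.339, -0.001], [-0.339, 0.941, -0.002], [0.001, -0.002, -1.0]]
contact_force: [-0.3, -0.4, -0.2]
finger_gap: 0.0937
grip_force: 0.0
```

Request:
carry_out:
  plan:
    - [0, 0, 0, 0, 0, 0, 1]
    - [0, 0, 0, 0, 0, 0, 1]
    - [0, 0, 0, 0, 0, 0, 1]

```text
clock: 1.18
tcp_pos: [0.4977, 0.2973, 0.1615]
orientation: [[-0.938, -0.346, -0.001], [-0.346, 0.938, 0.0], [0.0, 0.0, -1.0]]
contact_force: [0.2, -0.3, -0.6]
finger_gap: 0.0937
grip_force: 0.0
```

Run:
```python
from h import *
np.set_printoptions(precision=4,suppress=True)
s=manip.observe(); print(s["tcp_pos"],s["orientation"],s["contact_force"])
c=manip.calibration("wrist"); im=manip.read_camera("wrist"); cv2.imwrite("pics/w1.png",im[:,:,::-1]); np.save("w1.npy",c,allow_pickle=True)
print(proj(c,s["tcp_pos"]))
```

```text
[0.4977 0.2973 0.1615] [[-0.9381 -0.3465 -0.0006]
 [-0.3465  0.9381  0.0003]
 [ 0.0005  0.0005 -1.    ]] [ 0.2041 -0.3096 -0.6029]
[315.9781 296.0065]
```

View pics/w1.png

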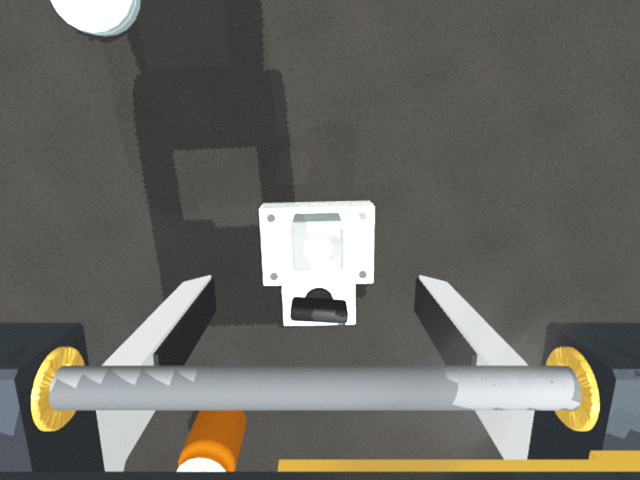

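The wrist view shows the carriage upright with its plate spanning (260–375, 203–284). The block top is at about (318,240) and the knob at (319,310). Image left is the carriage's front.

Run:
```python
from h import *
im=cv2.imread("pics/w1.png")[190:340,240:400]
cv2.imwrite("pics/z1.png",cv2.resize(cv2.convertScaleAbs(im,alpha=0.95),(640,600),interpolation=cv2.INTER_LANCZOS4))
g=im.max(2).astype(int)
for r in (20,35,60,80,90,110,130): print("row",r+190,g[r,10:140:1].tolist())
for cc in (30,60,80,100,125): print("col",cc+240,g[5:145,cc].tolist())
```

```text
row 210 [85, 87, 94, 93, 89, 94, 90, 82, 170, 255, 255, 255, 255, 255, 255, 255, 255, 255, 255, 255, 255, 255, 255, 255, 255, 255, 255, 255, 255, 255, 255, 255, 255, 255, 255, 255, 255, 255, 255, 255, 255, 255, 255, 255, 255, 255, 255, 255, 255, 255, 255, 255, 255, 255, 255, 255, 255, 255, 255, 255, 255, 255, 255, 255, 255, 255, 255, 255, 255, 255, 255, 255, 255, 255, 255, 255, 255, 255, 255, 255, 255, 255, 255, 255, 255, 255, 255, 255, 255, 255, 255, 255, 255, 255, 255, 255, 255, 255, 255, 255, 255, 255, 255, 255, 255, 255, 255, 255, 255, 255, 255, 255, 255, 255, 255, 255, 255, 255, 255, 255, 255, 255, 255, 255, 255, 123, 85, 83, 88, 84]
row 225 [86, 70, 64, 68, 76, 78, 84, 84, 55, 194, 255, 255, 255, 255, 255, 255, 255, 255, 255, 255, 255, 255, 255, 255, 255, 255, 255, 255, 255, 255, 255, 255, 255, 255, 255, 255, 255, 255, 255, 255, 255, 251, 238, 246, 247, 246, 243, 245, 245, 244, 244, 246, 245, 243, 244, 244, 245, 255, 255, 255, 255, 255, 255, 255, 255, 255, 255, 255, 255, 255, 255, 255, 255, 255, 255, 255, 255, 255, 255, 255, 255, 255, 255, 255, 255, 255, 255, 255, 255, 255, 255
[... 5856 characters left out ...]
, 142, 91, 89, 90, 90, 89, 90, 86, 84, 88, 92]
col 365 [87, 85, 82, 80, 89, 153, 226, 238, 250, 247, 255, 255, 255, 255, 255, 255, 255, 255, 253, 239, 235, 234, 235, 247, 255, 255, 255, 255, 255, 255, 255, 255, 255, 255, 255, 255, 255, 255, 255, 255, 255, 255, 255, 255, 255, 255, 255, 255, 255, 255, 255, 255, 255, 255, 255, 255, 255, 255, 255, 255, 255, 255, 255, 255, 255, 255, 255, 255, 255, 255, 255, 255, 255, 255, 255, 255, 255, 215, 180, 169, 168, 189, 247, 255, 255, 255, 255, 255, 255, 118, 65, 64, 68, 79, 85, 74, 66, 67, 70, 79, 83, 88, 89, 96, 88, 87, 91, 89, 92, 89, 93, 92, 90, 88, 89, 88, 91, 87, 93, 93, 87, 87, 88, 90, 90, 90, 88, 91, 84, 90, 93, 91, 99, 90, 86, 90, 91, 87, 88, 89]
```

View pics/z1.png

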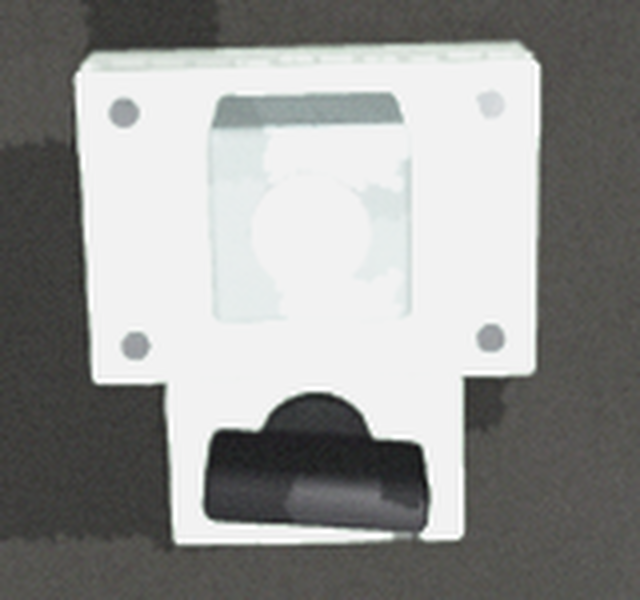

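The zoomed crop shows the plate top corners at about (76,75), (540,65), (93,383) and (535,374). The ear bottom is at (176,543)–(464,540), the block top face at (209–412, 125–321), and the knob bar turned only slightly.

Run:
```python
from h import *
np.set_printoptions(precision=4,suppress=True)
c=np.load("w1.npy",allow_pickle=True).item()
def P(x,y,z): return onplane(c,(240+(x+.5)/4-.5,190+(y+.5)/4-.5),z)[:2]
FL,BL,FR,BR=[P(*p,.028) for p in ((93,383),(535,374),(76,73),(540,64))] # front=img left, left(y+)=img down
print("sizes len",np.linalg.norm(FL-BL),np.linalg.norm(FR-BR),"wid",np.linalg.norm(FL-FR),np.linalg.norm(BL-BR))
ctr=(FL+BL+FR+BR)/4; xd=(FL-BL+FR-BR); xd/=np.linalg.norm(xd); yd=(FL-FR+BL-BR); yd/=np.linalg.norm(yd)
A=np.degrees(np.arctan2(*xd[::-1])); B=np.degrees(np.arctan2(*yd[::-1]))-90; print("ctr",ctr,"ang x",A,"from y",B)
blk=[P(*p,.068) for p in ((214,318),(411,320),(209,128),(412,122))]; b=sum(blk)/4
print("block",b,"sizes",np.linalg.norm(blk[0]-blk[1]),np.linalg.norm(blk[0]-blk[2]))
th=np.radians((A+B)/2); X=np.array([np.cos(th),np.sin(th)]); Y=np.array([-X[1],X[0]])
print("block expected",ctr-.010*Y, "in carr frame",(b-ctr)@X,(b-ctr)@Y)
ear=[P(176,543,.028),P(464,540,.028)]
for e in ear: print("ear",(e-ctr)@X,(e-ctr)@Y)
s=manip.observe(); R=s["orientation"]; print("tool y angle",np.degrees(np.arctan2(R[1,1],R[0,1])))
print("tool shift to block",R.T@np.r_[(b+ctr-.01*Y)/2-s["tcp_pos"][:2],.031-s["tcp_pos"][2]]*1000)
```

```text
sizes len 0.09001272805283295 0.09012503614419622 wid 0.06370167294074981 0.06354114152587219
ctr [0.5067 0.3023] ang x -68.57896010513753 from y -68.57832748471341
block [0.4965 0.2984] sizes 0.034647250340308876 0.03396879642567859
block expected [0.4974 0.2987] in carr frame -1.1806087745372656e-05 -0.010900932600355955
ear 0.029469430799616107 0.06752897551874674
ear -0.030702792104235533 0.06809678044457779
tool y angle 110.29193435071853
tool shift to block [  0.4164   1.2817 130.6017]
```

Request:
carry_out:
  plan:
    - [0.5, 1.3, 40, 0, 0, -1.1, 1]
    - [0.5, 1.3, 80, 0, 0, -1.1, 1]
    - [0.5, 1.3, 110, 0, 0, -1.1, 1]
    - [0.5, 1.3, 129, 0, 0, -1.1, 1]
    - [0.5, 1.3, 129, 0, 0, -1.1, 1]
    - [0.5, 1.3, 129, 0, 0, -1.1, 1]
    - [0.5, 1.3, 129, 0, 0, -1.1, 1]

```text
clock: 1.82
tcp_pos: [0.499, 0.2985, 0.0342]
orientation: [[-0.931, -0.364, 0.003], [-0.364, 0.931, 0.001], [-0.003, 0.0, -1.0]]
contact_force: [0.1, -0.2, -0.7]
finger_gap: 0.0939
grip_force: 0.0
```

Request:
carry_out:
  plan:
    - [0, 0, 0, 0, 0, 0, 0]
    - [0, 0, 0, 0, 0, 0, 0]
    - [0, 0, 0, 0, 0, 0, 0]
    - [0, 0, 0, 0, 0, 0, 0]
    - [0, 0, 0, 0, 0, 0, 0]
    - [0, 0, 0, 0, 0, 0, 0]
    - [0, 0, 0, 0, 0, 0, 0]
    - [0, 0, 0, 0, 0, 0, 0]

```text
clock: 2.48
tcp_pos: [0.4979, 0.2972, 0.0324]
orientation: [[-0.932, -0.363, -0.0], [-0.363, 0.932, -0.0], [0.0, -0.0, -1.0]]
contact_force: [1.1, -0.6, 1.3]
finger_gap: 0.0439
grip_force: 0.0
```

Request:
carry_out:
  plan:
    - [0, 0, 0, 0, 0, 0, 0]
    - [0, 0, 0, 0, 0, 0, 0]
    - [0, 0, 0, 0, 0, 0, 0]
    - [0, 0, 0, 0, 0, 0, 0]
    - [0, 0, 0, 0, 0, 0, 0]

```text
clock: 2.9
tcp_pos: [0.4978, 0.2976, 0.0323]
orientation: [[-0.932, -0.363, -0.0], [-0.363, 0.932, 0.001], [0.0, 0.001, -1.0]]
contact_force: [-0.0, 2.1, -1.6]
finger_gap: 0.0358
grip_force: 30.0
```

Request:
carry_out:
  plan:
    - [0, 0, -20, 0, 0, 0, 0]
    - [0, 0, -50, 0, 0, 0, 0]
    - [0, 0, -85, 0, 0, 0, 0]
    - [0, 0, -110, 0, 0, 0, 0]
    - [0, 0, -110, 0, 0, 0, 0]
    - [0, 0, -110, 0, 0, 0, 0]
    - [0, 0, -110, 0, 0, 0, 0]

```text
clock: 3.48
tcp_pos: [0.4959, 0.2961, 0.1395]
orientation: [[-0.932, -0.363, -0.005], [-0.363, 0.932, -0.002], [0.006, -0.0, -1.0]]
contact_force: [-0.8, 0.2, -6.6]
finger_gap: 0.0362
grip_force: 30.0
```

Request:
carry_out:
  plan:
    - [0, -20, -8, 0, 0, 2, 0]
    - [2, -55, -8, 0, 0, 4, 0]
    - [4, -92, -8, 0, 0, 7, 0]
    - [5, -130, -8, 0, 0, 10, 0]
    - [6, -168, -8, 0, 0, 12, 0]
    - [7, -206, -8, 0, 0, 14, 0]
    - [8, -244, -8, 0, 0, 16, 0]
    - [9, -282, -8, 0, 0, 18, 0]
    - [10, -320, -8, 0, 0, 20, 0]
    - [10, -345, -8, 0, 0, 20.3, 0]

```text
clock: 4.32
tcp_pos: [0.612, -0.0315, 0.1461]
orientation: [[-1.0, -0.013, -0.007], [-0.013, 1.0, -0.001], [0.007, -0.001, -1.0]]
contact_force: [0.5, 0.7, -6.4]
finger_gap: 0.0358
grip_force: 30.0
```

Request:
carry_out:
  plan:
    - [0, -12, 0, 0, 0, 0, 0]
    - [0, -20, 0, 0, 0, 0, 0]
    - [0, -20, 0, 0, 0, 0, 0]
    - [0, -20, 0, 0, 0, 0, 0]
    - [0, -20, 0, 0, 0, 0, 0]

```text
clock: 4.73
tcp_pos: [0.6131, -0.046, 0.1495]
orientation: [[-1.0, -0.019, -0.002], [-0.019, 1.0, 0.001], [0.002, 0.001, -1.0]]
contact_force: [0.6, -0.5, -5.5]
finger_gap: 0.0358
grip_force: 30.0
```

Run:
```python
from h import *
np.set_printoptions(precision=4,suppress=True)
s=manip.observe(); print(s["tcp_pos"],s["orientation"],s["contact_force"],s["finger_gap"])
c=manip.calibration("wrist"); im=manip.read_camera("wrist"); cv2.imwrite("pics/w2.png",im[:,:,::-1]); np.save("w2.npy",c,allow_pickle=True)
```

```text
[ 0.6131 -0.046   0.1495] [[-0.9998 -0.0185 -0.002 ]
 [-0.0185  0.9998  0.0013]
 [ 0.002   0.0013 -1.    ]] [ 0.5641 -0.4554 -5.4645] 0.03584352734577078
```

View pics/w2.png

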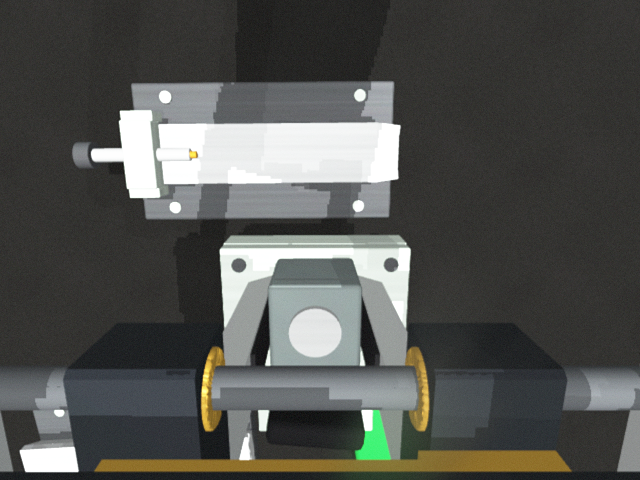

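The wrist view shows the rail's plate spanning (133–394, 82–219) and the rail top band at rows 124–184. The stop bracket is at columns 122–160, the screw end at about (190,155) with the brass pin tip at 197, and the entry at column ~400. The held carriage is square in the grip.

Run:
```python
from h import *
im=cv2.imread("pics/w2.png")
cv2.imwrite("pics/z2.png",cv2.resize(im[75:260,118:418],(800,493),interpolation=cv2.INTER_LANCZOS4))
```

```text
(no output)
```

View pics/z2.png

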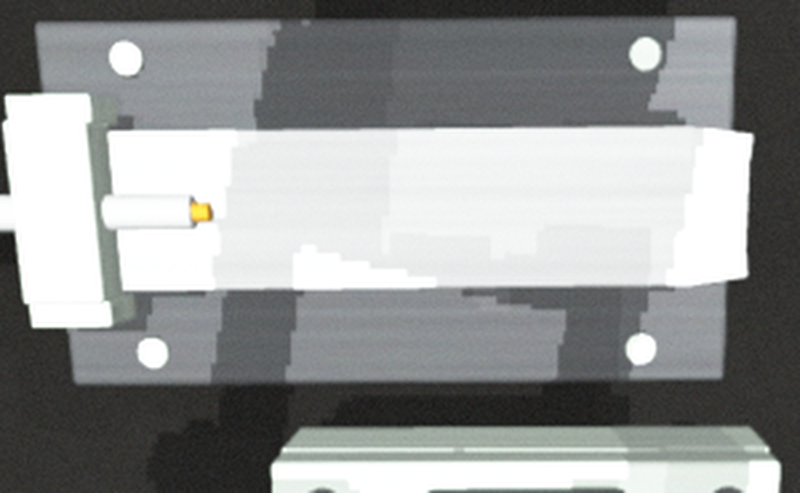

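The crop shows plate corners at (37,23), (736,17), (722,379) and (76,383), and rail top edges at (240,129)–(700,127) and (240,290)–(680,286). The screw end is at (193,211), and the carriage plate's near corners are at (272,462) and (779,462).

Run:
```python
from h import *
np.set_printoptions(precision=4,suppress=True)
c=np.load("w2.npy",allow_pickle=True).item(); k=300/800
def P(x,y,z): return onplane(c,(118+(x+.5)*k-.5,75+(y+.5)*k-.5),z)
a,b,d,e=[P(*p,.02)[:2] for p in ((37,23),(736,17),(722,379),(76,383))] # far-right.. a: exit robot side,b: entry robot side,d: entry far,e: exit far
print("sizes",[np.linalg.norm(v) for v in (a-b,e-d,a-e,b-d)])
ctr=(a+b+d+e)/4; X=(a-b+e-d); X/=np.linalg.norm(X); Y2=(d-b+e-a);Y2/=np.linalg.norm(Y2)
print("plate ctr",ctr,"ang",np.degrees(np.arctan2(X[1],X[0])),np.degrees(np.arctan2(Y2[1],Y2[0]))-90)
u0,u1,l0,l1=[P(*p,.042)[:2] for p in ((240,129),(690,127),(240,290),(690,286))]
print("top width",np.linalg.norm(u0-l0),np.linalg.norm(u1-l1)); m0=(u0+l0)/2;m1=(u1+l1)/2
D=m0-m1; print("axis ang",np.degrees(np.arctan2(D[1],D[0])),m0,m1)
Xd=D/np.linalg.norm(D); Yd=np.array([-Xd[1],Xd[0]]); print("plate ctr off axis",(ctr-m0)@Yd)
ent=P(749,205,.0406)[:2]; scr=P(193,211,.0475)[:2]; pin=P(213,211,.0475)[:2]
for n,p in (("entry",ent),("screw",scr),("pin",pin)): print(n,p,"along from ctr",(p-ctr)@Xd,"across",(p-m0)@Yd)
s=manip.observe()
for z in (.142,.145): 
    f=P(272,460,z)[:2]; g=P(779,460,z)[:2]; print("carriage corners z",z,f-s["tcp_pos"][:2],g-s["tcp_pos"][:2],np.linalg.norm(f-g))
    q=P(305,428,z-.028); r=P(752,428,z-.028); print("  bottom jaw edge",q[:2]-s["tcp_pos"][:2],np.linalg.norm(q-r))
```

```text
sizes [np.float64(0.18723251486267742), np.float64(0.1869751097496819), np.float64(0.0978248705676812), np.float64(0.09826057962899402)]
plate ctr [ 0.5509 -0.0846] ang -88.53958849203198 -88.57807070664776
top width 0.040780395791001955 0.04019730457131416
axis ang -88.5731141258484 [ 0.552  -0.1216] [ 0.5491 -0.0051]
plate ctr off axis -0.00017084561902449733
entry [0.5481 0.0104] along from ctr -0.09500220821804702 across -0.0005948212322484164
screw [ 0.5521 -0.1321] along from ctr 0.04754145803678814 across -0.00017037238017104538
pin [ 0.552 -0.127] along from ctr 0.042466579908281225 across -0.0001369429633369673
carriage corners z 0.142 [-0.021  -0.0462] [-0.0226  0.044 ] 0.09023491040164205
  bottom jaw edge [-0.0206 -0.0458] 0.09087036043004974
carriage corners z 0.145 [-0.0218 -0.0455] [-0.0234  0.0433] 0.08877971700213338
  bottom jaw edge [-0.0213 -0.0452] 0.08959663540303338
```

Request:
carry_out:
  plan:
    - [20, 30, 0, 0, 0, -0.4, 0]
    - [40, 62, 0, 0, 0, -0.4, 0]
    - [60, 94, 0, 0, 0, -0.4, 0]
    - [73, 117, 5, 0, 0, -0.4, 0]
    - [73.7, 117.5, 30, 0, 0, -0.4, 0]
    - [73.7, 117.5, 60, 0, 0, -0.4, 0]
    - [73.7, 117.5, 80, 0, 0, -0.4, 0]
    - [73.7, 117.5, 86, 0, 0, -0.4, 0]
    - [73.7, 117.5, 86, 0, 0, -0.4, 0]
    - [73.7, 117.5, 86, 0, 0, -0.4, 0]

```text
clock: 5.62
tcp_pos: [0.5391, 0.069, 0.0653]
orientation: [[-1.0, -0.025, 0.001], [-0.025, 1.0, 0.0], [-0.001, 0.0, -1.0]]
contact_force: [0.7, -0.2, -5.3]
finger_gap: 0.0359
grip_force: 30.0
```

```bash
cat >> h.py <<'E'
np.set_printoptions(precision=4,suppress=True)
XD=np.array([.0249,-.9997]); YD=np.array([.9997,.0249]); C0=np.array([.5511,-.0846])
def rel():  # carriage origin in rail frame (mm) by tcp, yaw err
    s=manip.observe(); R=s["orientation"]; y=-R[:2,1]
    o=s["tcp_pos"][:2]+.010*np.array([-y[1],y[0]])
    f=s["contact_force"]
    print("rail x,y mm",1000*(o-C0)@XD,1000*(o-C0)@YD,"origin z",1000*s["tcp_pos"][2]-32.3,"yaw err",np.degrees(np.arctan2(XD[0]*y[1]-XD[1]*y[0],XD@y)),"F",f,"F along",f[:2]@XD,"T",s["torque"],"gap",s["finger_gap"],"tilt z",R[:,2],"t",s["clock"])
E
python3 - <<'E'
from h import *
manip.read_camera("top");rel()
im=manip.read_camera("scene"); c=manip.calibration("wrist"); w=manip.read_camera("wrist"); np.save("w3.npy",c,allow_pickle=True); cv2.imwrite("pics/w3.png",w[:,:,::-1])
a=cv2.resize(im[160:270,260:400],(400,314),interpolation=cv2.INTER_CUBIC)
cv2.imwrite("pics/c3.png",np.hstack([a,cv2.resize(w,(418,314))[:,:400]])[:,:,::-1])
E
```

```text
rail x,y mm -153.56650465109803 2.801801797244042 origin z 33.84451936227458 yaw err -0.02015283840769909 F [ 0.3716 -0.1006 -5.0971] F along 0.10984257852017497 T [ 0.0501 -0.0079  0.0102] gap 0.03588465070439498 tilt z [ 0.0033 -0.     -1.    ] t 5.6667
```

View pics/c3.png

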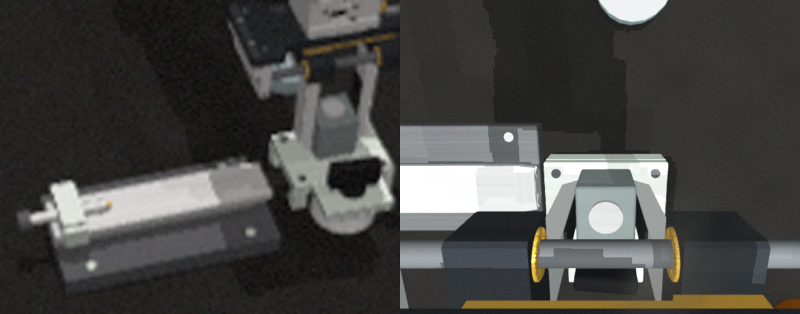

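The composite shows the held carriage just off the entry end, lined up with the rail. In the wrist view the rail's robot-side edge runs level with the carriage plate's near edge, so next I measure the lateral offset between them numerically.

Run:
```python
from h import *
w=cv2.imread("pics/w3.png"); g=w.max(2).astype(int)
for cc in (60,120,190): print(cc,185,g[185:285,cc].tolist())
for cc in (235,260,380,400): print(cc,225,g[225:265,cc].tolist())
c=np.load("w3.npy",allow_pickle=True).item()
for y,z in ((-.05,.02),(-.02,.042),(.02,.042)): 
    for x in (-.10,-.15): 
        pass
def rp(x,y,z): p=C0+x*XD+y*YD; return proj(c,[p[0],p[1],z])
print("plate edge",[rp(x,-.05,.02) for x in (0.02,-.03,-.08)],"rail edge",[rp(x,-.02,.042) for x in (.02,-.03,-.075)])
print("carr plate edge top",[rp(-.1536+x,-.0292,.0617) for x in (-.045,.045)],"bottom",[rp(-.1536+x,-.0292,.0337) for x in (-.045,.045)])
```

```text
60 185 [54, 48, 50, 59, 61, 58, 66, 105, 128, 138, 145, 152, 147, 148, 149, 149, 147, 145, 147, 146, 142, 148, 149, 149, 147, 147, 144, 143, 145, 152, 147, 151, 157, 152, 149, 150, 147, 142, 148, 145, 146, 142, 145, 147, 141, 146, 146, 152, 145, 143, 143, 143, 146, 147, 146, 144, 144, 147, 142, 144, 145, 121, 105, 97, 99, 105, 142, 157, 181, 255, 255, 255, 255, 255, 254, 254, 254, 255, 255, 255, 255, 255, 254, 254, 254, 254, 254, 254, 254, 254, 254, 254, 255, 255, 255, 255, 255, 255, 255, 255]
120 185 [47, 51, 51, 56, 63, 64, 81, 114, 136, 148, 156, 154, 154, 154, 154, 152, 149, 147, 142, 146, 146, 149, 151, 145, 144, 146, 151, 152, 150, 147, 153, 154, 157, 157, 148, 147, 148, 146, 154, 151, 148, 146, 145, 146, 150, 147, 152, 146, 145, 146, 149, 149, 151, 148, 147, 150, 150, 153, 150, 149, 149, 123, 107, 100, 105, 116, 147, 164, 207, 255, 252, 241, 238, 238, 237, 237, 238, 239, 240, 241, 240, 238, 237, 235, 235, 235, 235, 235, 236, 234, 235, 236, 234, 236, 236, 235, 231, 231, 231, 232]
190 185 [39, 38, 44, 53, 54, 56, 71, 84, 89, 105, 111, 111, 107, 106, 139, 152, 156, 151, 153, 150,
[... 837 characters left out ...]
3, 31, 48, 139, 173, 176, 179, 173, 178, 171, 176, 234, 218, 168, 162, 163, 239, 255, 255, 255, 255, 255, 255, 255, 255, 255, 255, 255, 255, 255, 255, 255, 255]
400 225 [54, 51, 51, 57, 52, 56, 55, 58, 55, 53, 68, 104, 151, 171, 165, 159, 169, 177, 234, 214, 171, 159, 167, 241, 255, 255, 255, 255, 255, 255, 255, 255, 255, 255, 255, 255, 255, 255, 255, 255]
plate edge [array([  3.4328, 191.7538]), array([ 93.5618, 191.6723]), array([183.6886, 191.5907])] rail edge [array([-17.2495, 254.5967]), array([ 78.8858, 254.5089]), array([165.4055, 254.4299])]
carr plate edge top [array([413.0012, 246.676 ]), array([220.4355, 246.8517])] bottom [array([400.6452, 233.4302]), array([232.2612, 233.5835])]
```

Request:
carry_out:
  plan:
    - [0, 0, 0, 0, 0, 0, 0]
    - [0, 0, 0, 0, 0, 0, 0]
    - [0, 0, 0, 0, 0, 0, 0]

```text
clock: 6.02
tcp_pos: [0.539, 0.0683, 0.0652]
orientation: [[-1.0, -0.024, 0.001], [-0.024, 1.0, -0.0], [-0.001, -0.0, -1.0]]
contact_force: [-0.2, 0.6, -5.1]
finger_gap: 0.036
grip_force: 30.0
```

```bash
python3 -c "
from h import *
rel(); print(manip.observe()['tcp_pos'],manip.observe()['orientation'])"
```

```text
rail x,y mm -153.1087835901278 1.7471463090626926 origin z 32.882805693728116 yaw err -0.06897517828652461 F [-0.1731  0.596  -5.0794] F along -0.6001528681956145 T [ 0.0165  0.0612 -0.0219] gap 0.036048041667519064 tilt z [ 0.0013 -0.     -1.    ] t 6.0167
[0.539  0.0683 0.0652] [[-0.9997 -0.0237  0.0013]
 [-0.0237  0.9997 -0.    ]
 [-0.0013 -0.0001 -1.    ]]
```

Request:
carry_out:
  plan:
    - [3.2, 0, 0, 0, 0, 0, 0]
    - [3.2, 0, 4, 0, 0, 0, 0]
    - [3.2, 0, 8, 0, 0, 0, 0]
    - [3.2, 0, 8, 0, 0, 0, 0]
    - [3.2, 0, 8, 0, 0, 0, 0]
    - [3.2, 0, 8, 0, 0, 0, 0]

```text
clock: 6.52
tcp_pos: [0.5352, 0.0683, 0.0562]
orientation: [[-1.0, -0.024, -0.0], [-0.024, 1.0, -0.0], [0.0, 0.0, -1.0]]
contact_force: [0.1, 0.6, -5.6]
finger_gap: 0.0357
grip_force: 30.0
```

```bash
cat >> h.py <<'E'
def edges(name):
    c=manip.calibration("wrist"); w=manip.read_camera("wrist"); cv2.imwrite(f"pics/{name}.png",w[:,:,::-1]); g=cv2.GaussianBlur(w.max(2),(5,1),0).astype(float)
    s=manip.observe(); zc=s["tcp_pos"][2]
    def first(col,lo,hi,t): # first row crossing threshold upward, subpixel
        v=g[lo:hi,col]; i=np.argmax(v>t); return lo+i-1+(t-v[i-1])/(v[i]-v[i-1])
    def yr(col,row,z): return 1000*(onplane(c,(col,row),z)[:2]-C0)@YD
    for col in (60,120,170): r=first(col,235,275,200); print("rail edge",col,round(r,2),"y",yr(col,r,.042))
    for col in (235,260,380,395): r=first(col,210,275,90); print("jaw low edge",col,round(r,2),"y",yr(col,r,zc-.0323))
    for col in (235,260,380,395): r=first(col,246,275,210); print("plate top edge",col,round(r,2),"y",yr(col,r,zc-.0043))
E
python3 -c "
from h import *
edges('w4'); rel(); manip.read_camera('top'); rel()"
```

```text
rail edge 60 269.25 y -20.728691792621884
rail edge 120 269.56 y -20.527534059393847
rail edge 170 269.67 y -20.433029799102087
jaw low edge 235 234.69 y -34.230530324526896
jaw low edge 260 234.69 y -34.21131064704036
jaw low edge 380 234.45 y -34.25876617160552
jaw low edge 395 234.35 y -34.306528074515
plate top edge 235 247.63 y -34.342679098748604
plate top edge 260 247.65 y -34.31956026742254
plate top edge 380 247.46 y -34.337388465336836
plate top edge 395 247.42 y -34.34582351900813
rail x,y mm -153.2453258829002 -1.9173460377300806 origin z 24.080242840978777 yaw err -0.055475607211814895 F [ 0.7639 -1.1351 -5.9685] F along 1.1537909021374573 T [-0.0083  0.0955 -0.0294] gap 0.03592674772012457 tilt z [-0. -0. -1.] t 6.5667
rail x,y mm -153.2337848377354 -1.8183564514831567 origin z 24.19757541494677 yaw err -0.05429797875183207 F [ 0.1911  0.0551 -5.8356] F along -0.050349608675805346 T [ 0.0122  0.096  -0.0607] gap 0.035419338445041255 tilt z [ 0.0002 -0.     -1.    ] t 6.6167
```

Request:
carry_out:
  plan:
    - [-1.6, 0, -1, 0, 0, 0.15, 0]
    - [-1.6, 0, -1, 0, 0, 0.15, 0]
    - [-1.6, -5, -1, 0, 0, 0.15, 0]
    - [-1.6, -10, -1, 0, 0, 0.15, 0]
    - [-1.6, -15, -1, 0, 0, 0.15, 0]
    - [-1.6, -20, -1, 0, 0, 0.15, 0]
    - [-1.6, -25, -1, 0, 0, 0.15, 0]
    - [-1.6, -30, -1, 0, 0, 0.15, 0]
    - [-1.6, -30, -1, 0, 0, 0.15, 0]

```text
clock: 7.37
tcp_pos: [0.5377, 0.0371, 0.0575]
orientation: [[-1.0, -0.02, 0.0], [-0.02, 1.0, -0.001], [-0.0, -0.001, -1.0]]
contact_force: [-0.4, 0.4, -6.0]
finger_gap: 0.036
grip_force: 30.0
```

```bash
python3 -c "
from h import *
edges('w5'); rel(); manip.read_camera('top'); rel()"
```

```text
rail edge 60 265.84 y -20.79236564364478
rail edge 120 266.0 y -20.55958395304869
rail edge 170 265.69 y -20.59792813657178
jaw low edge 235 210.74 y -45.46715073103948
jaw low edge 260 210.11 y -45.733138666547525
jaw low edge 380 234.45 y -32.30381744867836
jaw low edge 395 234.35 y -32.32139148165032
plate top edge 235 247.67 y -32.63542375784754
plate top edge 260 247.7 y -32.56598967975615
plate top edge 380 247.48 y -32.39280685651068
plate top edge 395 247.46 y -32.37101943666712
rail x,y mm -122.55151746383103 -0.38631980668531307 origin z 25.148480913687678 yaw err -0.27350285011806197 F [ 0.1315  0.574  -5.5336] F along -0.570571191342894 T [ 0.0504  0.1101 -0.021 ] gap 0.035867032760684196 tilt z [ 0.0001  0.0001 -1.    ] t 7.4167
rail x,y mm -122.92356657979687 -0.3874466182711469 origin z 25.16920821927669 yaw err -0.24755572188156294 F [-0.4695  0.1554 -5.9475] F along -0.16703453472112387 T [ 0.0726  0.0792 -0.0226] gap 0.035532218398697954 tilt z [ 0.      0.0002 -1.    ] t 7.4667
```

Request:
carry_out:
  plan:
    - [0, -6, 0, 0, 0, 0, 0]
    - [0, -12, 0, 0, 0, 0, 0]
    - [0, -18, 0, 0, 0, 0, 0]
    - [0, -24, 0, 0, 0, 0, 0]
    - [0, -30, 0, 0, 0, 0, 0]
    - [0, -36, 0, 0, 0, 0, 0]
    - [0, -42, 0, 0, 0, 0, 0]
    - [0, -48, 0, 0, 0, 0, 0]
    - [0, -54, 0, 0, 0, 0, 0]
    - [0, -54, 0, 0, 0, 0, 0]

```text
clock: 8.3
tcp_pos: [0.539, -0.017, 0.0575]
orientation: [[-1.0, -0.02, 0.0], [-0.02, 1.0, -0.001], [-0.0, -0.001, -1.0]]
contact_force: [0.2, -0.4, -5.7]
finger_gap: 0.0363
grip_force: 30.0
```

```bash
python3 -c "
from h import *
edges('w6'); rel(); manip.read_camera('top'); rel()"
```

```text
rail edge 60 266.35 y -20.60591883975278
rail edge 120 266.5 y -20.380189261713287
rail edge 170 266.19 y -20.42151320313606
jaw low edge 235 210.63 y -45.62997835050641
jaw low edge 260 210.05 y -45.87188357071731
jaw low edge 380 234.52 y -32.37677952327301
jaw low edge 395 234.31 y -32.45608171979551
plate top edge 235 247.54 y -32.81123652538112
plate top edge 260 247.61 y -32.72426512581262
plate top edge 380 248.36 y -32.08883531278586
plate top edge 395 247.56 y -32.44172889712151
rail x,y mm -68.5357836764065 -0.49386219010995047 origin z 25.22671287268792 yaw err -0.269296667191896 F [ 0.3317  0.0165 -5.7491] F along -0.008263646711005053 T [ 0.0847  0.1065 -0.0041] gap 0.03577345006523924 tilt z [ 0.0002 -0.     -1.    ] t 8.35
rail x,y mm -68.97115913318513 -0.5975920370666108 origin z 25.169279722054384 yaw err -0.24383929785972164 F [-0.0427 -0.076  -5.3466] F along 0.07488003001006346 T [0.0508 0.1411 0.0457] gap 0.03542950739651019 tilt z [ 0.      0.0002 -1.    ] t 8.4
```

Request:
carry_out:
  plan:
    - [0, -6, 0, 0, 0, 0, 0]
    - [0, -12, 0, 0, 0, 0, 0]
    - [0, -18, 0, 0, 0, 0, 0]
    - [0, -24, 0, 0, 0, 0, 0]
    - [0, -30, 0, 0, 0, 0, 0]
    - [0, -36, 0, 0, 0, 0, 0]
    - [0, -42, 0, 0, 0, 0, 0]
    - [0, -48, 0, 0, 0, 0, 0]
    - [0, -54, 0, 0, 0, 0, 0]
    - [0, -58, 0, 0, 0, 0, 0]

```text
clock: 9.23
tcp_pos: [0.5401, -0.0745, 0.0575]
orientation: [[-1.0, -0.021, 0.0], [-0.021, 1.0, -0.0], [-0.0, -0.0, -1.0]]
contact_force: [0.6, 0.2, -5.2]
finger_gap: 0.0356
grip_force: 30.0
```

Request:
carry_out:
  plan:
    - [0, 0, 0.5, 0, 0, 0, 0]
    - [0, 0, 1, 0, 0, 0, 0]
    - [0, 0, 1, 0, 0, 0, 0]
    - [0, 0, 1, 0, 0, 0, 0]

```text
clock: 9.57
tcp_pos: [0.5399, -0.0733, 0.0563]
orientation: [[-1.0, -0.022, -0.0], [-0.022, 1.0, 0.0], [0.0, 0.0, -1.0]]
contact_force: [-0.9, 0.7, -5.0]
finger_gap: 0.0357
grip_force: 30.0
```

Run:
```python
from h import *
rel(); c=manip.calibration("wrist"); w=manip.read_camera("wrist"); np.save("w7.npy",c,allow_pickle=True); cv2.imwrite("pics/w7.png",w[:,:,::-1]); rel()
cv2.imwrite("pics/z7.png",cv2.resize(w[190:340,130:280],(600,600),interpolation=cv2.INTER_CUBIC)[:,:,::-1])
```

```text
rail x,y mm -11.558924510821925 -0.946401686354012 origin z 24.04864447435982 yaw err -0.18704560276665677 F [-0.8931  0.7224 -5.0462] F along -0.7444565394975535 T [ 0.0673  0.0505 -0.058 ] gap 0.03573368285805874 tilt z [-0.0003  0.0002 -1.    ] t 9.5667
rail x,y mm -11.580391044379317 -0.9299107300791517 origin z 24.055453752783656 yaw err -0.1842381256077267 F [ 0.3061  0.4345 -5.8079] F along -0.42671207639880626 T [-0.0049  0.0143  0.0532] gap 0.0359174399641078 tilt z [-0.0002  0.0002 -1.    ] t 9.6167
```

View pics/z7.png

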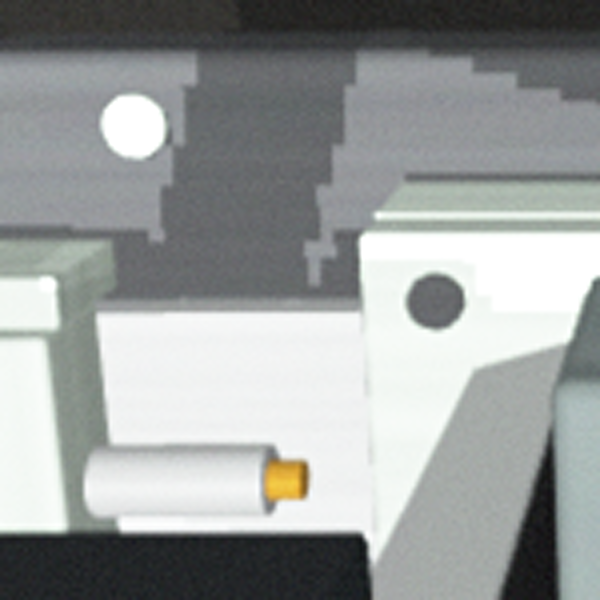

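The crop shows the screw end at (270,482), the pin tip at (308,480) and the carriage's front edge at x≈370. That leaves a gap of about 13–14 mm to the screw, which agrees with the rail-frame estimate.

Request:
carry_out:
  plan:
    - [0, -1.5, 0, 0, 0, 0, 0]
    - [0, -3, 0, 0, 0, 0, 0]
    - [0, -4.5, 0, 0, 0, 0, 0]
    - [0, -6, 0, 0, 0, 0, 0]
    - [0, -7.5, 0, 0, 0, 0, 0]
    - [0, -9, 0, 0, 0, 0, 0]
    - [0, -10, 0, 0, 0, 0, 0]
    - [0, -10.5, 0, 0, 0, 0, 0]
    - [0, -11, 0, 0, 0, 0, 0]
    - [0, -11, 0, 0, 0, 0, 0]

```text
clock: 10.45
tcp_pos: [0.5402, -0.0846, 0.0564]
orientation: [[-1.0, -0.021, -0.0], [-0.021, 1.0, 0.0], [0.0, 0.0, -1.0]]
contact_force: [0.3, 0.5, -5.3]
finger_gap: 0.036
grip_force: 30.0
```

Request:
carry_out:
  plan:
    - [0, -0.2, 0, 0, 0, 0, 0]
    - [0, -0.4, 0, 0, 0, 0, 0]
    - [0, -0.6, 0, 0, 0, 0, 0]
    - [0, -0.8, 0, 0, 0, 0, 0]
    - [0, -1, 0, 0, 0, 0, 0]
    - [0, -1, 0, 0, 0, 0, 0]

```text
clock: 10.95
tcp_pos: [0.5403, -0.0856, 0.0565]
orientation: [[-1.0, -0.021, 0.0], [-0.021, 1.0, 0.0], [-0.0, 0.0, -1.0]]
contact_force: [-0.2, 1.3, -5.2]
finger_gap: 0.0356
grip_force: 30.0
```

```bash
python3 -c "
from h import *
rel(); manip.read_camera('top'); rel()"
```

```text
rail x,y mm 0.7842437002009564 -0.8700830395120741 origin z 24.150851351252413 yaw err -0.20537844658414273 F [-0.2266  1.3469 -5.2291] F along -1.352130749711333 T [ 0.1242  0.0504 -0.0045] gap 0.03561240620745267 tilt z [ 0.  0. -1.] t 10.95
rail x,y mm 0.7645236420149966 -0.8702518169763113 origin z 24.15220181794622 yaw err -0.20806494610097023 F [ 0.2929  1.2717 -4.6624] F along -1.2640589554588826 T [0.1907 0.0363 0.0188] gap 0.03613108490888121 tilt z [-0.  0. -1.] t 11.0
```

Request:
carry_out:
  plan:
    - [0, -0.2, 0, 0, 0, 0, 0]
    - [0, -0.4, 0, 0, 0, 0, 0]
    - [0, -0.6, 0, 0, 0, 0, 0]
    - [0, -0.8, 0, 0, 0, 0, 0]
    - [0, -0.8, 0, 0, 0, 0, 0]

```text
clock: 11.42
tcp_pos: [0.5403, -0.0864, 0.0564]
orientation: [[-1.0, -0.021, -0.0], [-0.021, 1.0, 0.0], [0.0, 0.0, -1.0]]
contact_force: [-0.4, 0.5, -5.3]
finger_gap: 0.0357
grip_force: 30.0
```

Request:
carry_out:
  plan:
    - [0, -0.2, 0, 0, 0, 0, 0]
    - [0, -0.4, 0, 0, 0, 0, 0]
    - [0, -0.5, 0, 0, 0, 0, 0]
    - [0, -0.5, 0, 0, 0, 0, 0]

```text
clock: 11.75
tcp_pos: [0.5403, -0.0868, 0.0564]
orientation: [[-1.0, -0.021, -0.0], [-0.021, 1.0, 0.0], [-0.0, 0.0, -1.0]]
contact_force: [0.2, 0.6, -5.2]
finger_gap: 0.0361
grip_force: 30.0
```

Request:
carry_out:
  plan:
    - [0, -0.2, 0, 0, 0, 0, 0]
    - [0, -0.4, 0, 0, 0, 0, 0]
    - [0, -0.5, 0, 0, 0, 0, 0]
    - [0, -0.5, 0, 0, 0, 0, 0]

```text
clock: 12.08
tcp_pos: [0.5403, -0.0869, 0.0565]
orientation: [[-1.0, -0.021, -0.0], [-0.021, 1.0, 0.001], [0.0, 0.001, -1.0]]
contact_force: [1.2, 4.1, -4.0]
finger_gap: 0.0358
grip_force: 30.0
```

Request:
carry_out:
  plan:
    - [0, -0.2, 0, 0, 0, 0, 0]
    - [0, -0.4, 0, 0, 0, 0, 0]
    - [0, -0.5, 0, 0, 0, 0, 0]
    - [0, -0.5, 0, 0, 0, 0, 0]

```text
clock: 12.42
tcp_pos: [0.5402, -0.087, 0.0565]
orientation: [[-1.0, -0.021, -0.0], [-0.021, 1.0, 0.002], [0.0, 0.002, -1.0]]
contact_force: [0.6, 5.3, -3.1]
finger_gap: 0.0358
grip_force: 30.0
```

Request:
carry_out:
  plan:
    - [0, -0.15, 0.1, 0, 0, 0, 0]
    - [0, -0.3, 0.2, 0, 0, 0, 0]
    - [0, -0.3, 0.3, 0, 0, 0, 0]
    - [0, -0.3, 0.3, 0, 0, 0, 0]
    - [0, -0.3, 0.3, 0, 0, 0, 0]

```text
clock: 12.83
tcp_pos: [0.5402, -0.087, 0.0564]
orientation: [[-1.0, -0.021, -0.0], [-0.021, 1.0, 0.002], [0.0, 0.002, -1.0]]
contact_force: [-1.4, 6.5, -2.0]
finger_gap: 0.0357
grip_force: 30.0
```

```bash
python3 -c "
from h import *
rel(); manip.read_camera('top'); rel(); manip.read_camera('top'); rel(); print(manip.observe()['joints'])"
```

```text
rail x,y mm 2.148986378659166 -0.910856887559828 origin z 24.08719965020679 yaw err -0.20834488724676578 F [-1.3504  6.5068 -2.0403] F along -6.538454136592737 T [1.1564 0.1411 0.0554] gap 0.03567008807800858 tilt z [-0.0002  0.0021 -1.    ] t 12.8333
rail x,y mm 2.146974191867732 -0.8700008284562137 origin z 24.108750691311492 yaw err -0.20899015285449246 F [-0.3109  5.8581 -1.5809] F along -5.864062285596123 T [1.1774 0.1462 0.0444] gap 0.0360013789434605 tilt z [-0.0002  0.0021 -1.    ] t 12.8833
rail x,y mm 2.1436755316251275 -0.8861928013036787 origin z 24.103618891424382 yaw err -0.20872494662943736 F [-0.3654  6.3046 -2.5002] F along -6.311804855357074 T [1.2655 0.1647 0.0887] gap 0.03591056575689442 tilt z [-0.0002  0.002  -1.    ] t 12.9333
[ -18.2772   18.2803   99.5563    0.1225   62.2095 -109.5524]
```

Request:
carry_out:
  plan:
    - [0, 0, 0, 0, 0, 0, 0.55]
    - [0, 0, 0, 0, 0, 0, 0.55]
    - [0, 0, 0, 0, 0, 0, 0.55]
    - [0, 0, 0, 0, 0, 0, 0.55]
    - [0, 0, 0, 0, 0, 0, 0.55]

```text
clock: 13.35
tcp_pos: [0.541, -0.089, 0.0568]
orientation: [[-1.0, -0.021, 0.002], [-0.021, 1.0, -0.001], [-0.001, -0.001, -1.0]]
contact_force: [0.6, 0.2, 0.4]
finger_gap: 0.0518
grip_force: 0.0
```

Request:
carry_out:
  plan:
    - [0, 0.8, -10, 0, 0, 0, 0.55]
    - [0, 0.8, -30, 0, 0, 0, 0.55]
    - [0, 0.8, -60, 0, 0, 0, 0.55]
    - [0, 0.8, -80, 0, 0, 0, 0.55]
    - [0, 0.8, -80, 0, 0, 0, 0.55]
    - [0, 0.8, -80, 0, 0, 0, 0.55]

```text
clock: 13.85
tcp_pos: [0.5417, -0.0879, 0.1382]
orientation: [[-1.0, -0.021, 0.004], [-0.021, 1.0, -0.002], [-0.004, -0.002, -1.0]]
contact_force: [-0.8, 0.5, 0.4]
finger_gap: 0.0517
grip_force: 0.0
```

Run:
```python
from h import *
s=manip.observe(); print(s["tcp_pos"],s["orientation"],s["contact_force"],s["joints"])
c=manip.calibration("wrist"); w=manip.read_camera("wrist"); np.save("w8.npy",c,allow_pickle=True); cv2.imwrite("pics/w8.png",w[:,:,::-1])
def rp(x,y,z): p=C0+x/1000*XD+y/1000*YD; return proj(c,[p[0],p[1],z])
for n,p in (("knob",(2.1,45.5,.084)),("block",(2.1,-10.5,.092)),("screw end",(47.5,-.5,.0475)),("front edge",(47.1,-.5,.052)),("front edge-20",(47.1,-20.5,.052))): print(n,rp(*p))
cv2.imwrite("pics/z8.png",cv2.resize(w[180:480,120:420],(600,600),interpolation=cv2.INTER_CUBIC)[:,:,::-1])
```

```text
[ 0.5417 -0.0879  0.1382] [[-0.9998 -0.0213  0.0041]
 [-0.0213  0.9998 -0.0015]
 [-0.004  -0.0016 -1.    ]] [-0.8132  0.4586  0.4327] [ -18.2529   12.2216   96.2244   -0.0115   71.3046 -109.4724]
knob [317.8827 345.4697]
block [317.7864 264.463 ]
screw end [251.8441 259.5194]
front edge [251.4279 261.389 ]
front edge-20 [250.1756 232.75  ]
```

View pics/z8.png

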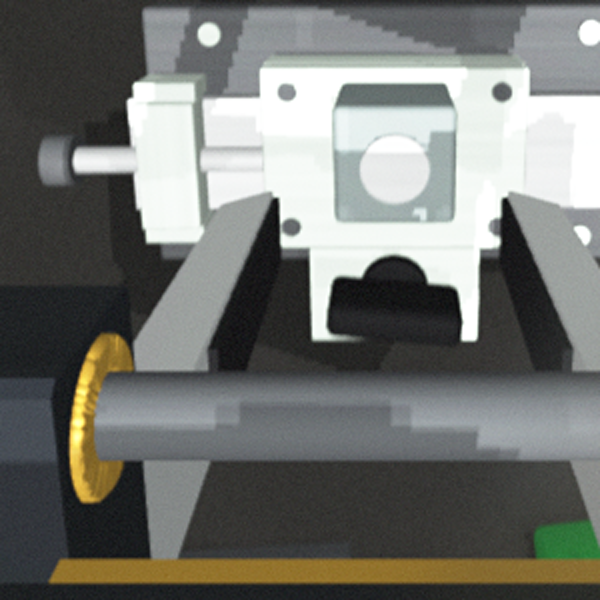

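The crop shows the carriage's front edge at x≈262 directly against the screw with the pin hidden, so it stayed home after release. The knob bar spans (328–462, 280–342) and is turned slightly clockwise, but it sits a bit off my prediction, so I check the knob position across several views.

Run:
```python
from h import *
c1=np.load("w1.npy",allow_pickle=True).item(); c8=np.load("w8.npy",allow_pickle=True).item(); ct=manip.calibration("top")
th=np.radians(-68.58); X1=np.array([np.cos(th),np.sin(th)]); O1=np.array([.5067,.3023]); Y1=np.array([-X1[1],X1[0]])
O8=C0+.00215*XD-.0005*YD
def q1(x,y,z): p=O1+x/1000*X1+y/1000*Y1; return (proj(c1,[*p,z/1000])-[240,190]+.5)*4-.5
def q8(x,y,z): p=O8+x/1000*XD+y/1000*YD; return (proj(c8,[*p,.024+z/1000])-[120,180]+.5)*2-.5
def qt(x,y,z): p=O1+x/1000*X1+y/1000*Y1; return (proj(ct,[*p,z/1000])-[100,230]+.5)*4.6625-.5
for n,q in (("z1",q1),("z8",q8),("z0top",qt)):
    print(n,"knob far top edge",q(22,52,60),q(-22,52,60),"near top",q(22,40,60),q(-22,40,60),"near low",q(22,40,34),"ear corners",q(30,68,28),q(30,80,28),"plate FL",q(45,32,28),"block c",q(0,-10,68))
for f,box in (("w1",(297,190,240)),("w8",(310,180,120))): pass
# bar mask in both
for f,(r0,r1,c0,c1_) in (("w1",(285,328,280,362)),("w8",(300,360,270,365))):
    g=cv2.imread(f"pics/{f}.png").max(2)[r0:r1,c0:c1_]; m=(g<125).astype(np.uint8)
    n,l,s,ce=cv2.connectedComponentsWithStats(m)
    for i in np.argsort(-s[1:,4])[:2]+1:
        ct_,_=cv2.findContours((l==i).astype(np.uint8),0,2); print(f,s[i]+[c0,r0,0,0,0],cv2.minAreaRect(ct_[0]))
```

```text
z1 knob far top edge [199.7181 540.5876] [434.4727 536.102 ] near top [197.4456 480.9816] [434.4438 476.4184] near low [205.3066 429.2995] ear corners [173.2634 545.1902] [175.4877 597.6509] plate FL [ 92.7782 383.7587] block c [311.1978 228.5572]
z8 knob far top edge [326.9669 348.7727] [465.3459 348.3781] near top [326.0977 314.3128] [466.0669 313.9014] near low [331.9427 279.0282] ear corners [312.6223 343.6229] [313.5134 373.3715] plate FL [267.0418 250.8289] block c [395.9003 169.4265]
z0top knob far top edge [188.6366  95.8621] [101.7775 125.7942] near top [195.8083 118.6605] [108.8482 148.696 ] near low [210.2616 126.322 ] ear corners [212.4934  70.8606] [205.4898  48.732 ] plate FL [262.4535 127.6171] block c [177.5995 227.7802]
w1 [ 280  285   82   43 1945] ((40.49999237060547, 20.999996185302734), (80.99998474121094, 41.99999237060547), 0.0)
w8 [ 270  305   95   55 3603] ((46.99999237060547, 31.999996185302734), (93.99998474121094, 53.99999237060547), -0.0)
```

Request:
carry_out:
  plan:
    - [-10, 1, 0, 0, 0, 6, 0.4]
    - [-20, 1, 0, 0, 0, 13, 0.4]
    - [-30, 1, 0, 0, 0, 20, 0.4]
    - [-40, 1, 0, 0, 0, 27, 0.4]
    - [-50, 1, 0, 0, 0, 34, 0.4]
    - [-55, 1, 0, 0, 0, 41, 0.4]
    - [-55, 1, 0, 0, 0, 48, 0.4]
    - [-55, 1, 0, 0, 0, 55, 0.4]
    - [-55, 1, 0, 0, 0, 62, 0.4]
    - [-55, 1, 0, 0, 0, 64, 0.4]

```text
clock: 14.73
tcp_pos: [0.5936, -0.0848, 0.1335]
orientation: [[-0.453, 0.891, -0.004], [0.891, 0.453, 0.001], [0.003, -0.003, -1.0]]
contact_force: [0.7, 0.2, 0.2]
finger_gap: 0.038
grip_force: 0.0
```

Request:
carry_out:
  plan:
    - [0, 0, 0, 0, 0, 7, 0.4]
    - [0, 0, 0, 0, 0, 14, 0.4]
    - [0, 0, 0, 0, 0, 21, 0.4]
    - [0, 0, 0, 0, 0, 27, 0.4]
    - [0, 0, 0, 0, 0, 30.2, 0.4]
    - [0, 0, 0, 0, 0, 30.2, 0.4]
    - [0, 0, 0, 0, 0, 30.2, 0.4]
    - [0, 0, 0, 0, 0, 30.2, 0.4]
    - [0, 0, 0, 0, 0, 30.2, 0.4]

```text
clock: 15.48
tcp_pos: [0.5948, -0.0851, 0.1354]
orientation: [[0.051, 0.999, -0.001], [0.999, -0.051, 0.0], [0.0, -0.001, -1.0]]
contact_force: [1.1, 0.1, 0.4]
finger_gap: 0.0376
grip_force: 0.0
```

Run:
```python
from h import *
s=manip.observe(); R=s["orientation"]; print(s["tcp_pos"],s["joints"],s["finger_gap"],"tool x ang",np.degrees(np.arctan2(R[1,0],R[0,0])),R[:,2])
print("shift",tomove(np.array([.5966,-.0858,.057])-s["tcp_pos"]))
c=manip.calibration("wrist"); w=manip.read_camera("wrist"); np.save("w9.npy",c,allow_pickle=True); cv2.imwrite("pics/w9.png",w[:,:,::-1])
# bar: dark blob near knob
O=np.array([.5506,-.0868]); Y=np.array([.9998,.021]); X=np.array([.021,-.9998])
def q(x,y,z): p=O+x/1000*X+y/1000*Y; return proj(c,[*p,.024+z/1000])
for n,p in (("knob top ctr",(0,46,60)),("end+",(22,46,60)),("end-",(-22,46,60)),("block",(0,-10,68)),("ear",(30,68,28)),("ear",(-30,68,28)),("plate FL",(45,32,28)),("plate BL",(-45,32,28))): print(n,q(*p))
g=w.max(2); m=(g>215).astype(np.uint8)
r,cc=q(0,46,28)[::-1].astype(int); 
for rr in range(r-80,r+81,10): print(rr,"".join(f"{v//26}" for v in g[rr,cc-110:cc+110:2]))
```

```text
[ 0.5948 -0.0851  0.1354] [-16.3918  18.6036  88.4718  -0.0019  72.9959 -13.4606] 0.03759708746278414 tool x ang 87.06940358600765 [-0.0012  0.0003 -1.    ]
shift [-0.5953  1.9002 78.4386]
knob top ctr [318.3236 263.264 ]
end+ [320.8734 298.0287]
end- [315.6598 226.9448]
block [221.3945 273.9694]
ear [353.0496 289.4634]
ear [348.4648 202.6582]
plate FL [302.4628 313.2391]
plate BL [291.3414 183.536 ]
169 44499999999999999999999999999999993323444444454444444443111111111111111111111111111111111111111111111111111111
179 32327777777779999999999999999999995323544444444444444444211111111111111111111111111111111111111111111111111111
189 44445555566666777788888888888888899999999994333344444444301111111111111111111111111111111111111111111111111111
199 57888888888888888888888888888888885233338885333333333233211001001111011011111111111111111111111111111111111111
209 34788888888888888888888888888888888888888887888888888888888888888888888301110111100011101111100010111111111111
219 88888888888888888888888888888998888988888888788888888888888888888888888400010111010010010000010000010000110110
229 87
[... 558 characters left out ...]
1111101000
279 77777777767777774444454434444444317777777777777787720111111017777777777772003444444431100011001101101101011110
289 45666677677775454444444444444430006778888777788788710101101028877777665551000144444444444431001001110100011010
299 44444444444445444444444444444100005777774223777642222222222220110100101111000002444444444444420111011110111110
309 22677422227774444444444444420000004777778777777744344444432221011111111110000000034444444444444311001111111010
319 22244333334444444444444444100000047999999522222222222469843442010101111001100000001444444444444444301101011111
329 01000296444444444444444420000000677776777622222222222223222222000000001110110000000034444444444444444110110001
```

Request:
carry_out:
  plan:
    - [-0.6, 1.9, 20, 0, 0, 0, 0.4]
    - [-0.6, 1.9, 45, 0, 0, 0, 0.4]
    - [-0.6, 1.9, 65, 0, 0, 0, 0.4]
    - [-0.6, 1.9, 76, 0, 0, 0, 0.4]
    - [-0.6, 1.9, 78, 0, 0, 0, 0.4]
    - [-0.6, 1.9, 78, 0, 0, 0, 0.4]
    - [-0.6, 1.9, 78, 0, 0, 0, 0.4]
    - [-0.6, 1.9, 78, 0, 0, 0, 0.4]

```text
clock: 16.2
tcp_pos: [0.5986, -0.0864, 0.0599]
orientation: [[0.052, 0.999, 0.003], [0.999, -0.052, -0.001], [-0.001, 0.003, -1.0]]
contact_force: [1.0, 0.2, 0.1]
finger_gap: 0.0373
grip_force: 0.0
```

Request:
carry_out:
  plan:
    - [0, 0, 0, 0, 0, 0, 0.25]
    - [0, 0, 0, 0, 0, 0, 0.2]
    - [0, 0, 0, 0, 0, 0, 0.16]
    - [0, 0, 0, 0, 0, 0, 0.1]
    - [0, 0, 0, 0, 0, 0, 0]
    - [0, 0, 0, 0, 0, 0, 0]
    - [0, 0, 0, 0, 0, 0, 0]
    - [0, 0, 0, 0, 0, 0, 0]

```text
clock: 16.87
tcp_pos: [0.5971, -0.086, 0.0587]
orientation: [[0.052, 0.999, -0.0], [0.999, -0.052, -0.0], [-0.0, -0.0, -1.0]]
contact_force: [-2.3, 0.3, 5.7]
finger_gap: 0.0118
grip_force: 31.1
```

Request:
carry_out:
  plan:
    - [-0.3, 0, -0.5, 0, 0, 4, 0]
    - [-0.3, 0, -0.5, 0, 0, 8, 0]
    - [-0.3, 0, -0.5, 0, 0, 12, 0]
    - [-0.3, 0, -0.5, 0, 0, 16, 0]
    - [-0.3, 0, -0.5, 0, 0, 20, 0]
    - [-0.3, 0, -0.5, 0, 0, 24, 0]
    - [-0.3, 0, -0.5, 0, 0, 28, 0]
    - [-0.3, 0, -0.5, 0, 0, 32, 0]
    - [-0.3, 0, -0.5, 0, 0, 36, 0]
    - [-0.3, 0, -0.5, 0, 0, 40, 0]

```text
clock: 17.7
tcp_pos: [0.5974, -0.0865, 0.0587]
orientation: [[0.684, 0.73, 0.001], [0.73, -0.684, -0.001], [-0.0, 0.001, -1.0]]
contact_force: [-0.6, -0.2, 2.0]
finger_gap: 0.0117
grip_force: 31.3
```

Run:
```python
from h import *
for _ in range(2):
    s=manip.observe(); R=s["orientation"]; print(s["tcp_pos"],"ang",np.degrees(np.arctan2(R[1,0],R[0,0])),s["contact_force"],s["torque"],s["finger_gap"]); manip.read_camera("top")
```

```text
[ 0.5974 -0.0865  0.0587] ang 46.875166186327256 [-0.6076 -0.2142  2.0276] [-0.1568  0.1151  0.3029] 0.0117408033548256
[ 0.5974 -0.0865  0.0587] ang 46.74121266275492 [-0.6874 -1.0059  2.7443] [-0.1944  0.2376  0.0353] 0.011802366986378598
```

Request:
carry_out:
  plan:
    - [0, 0, 0, 0, 0, 4, 0]
    - [0, 0, 0, 0, 0, 8, 0]
    - [0, 0, 0, 0, 0, 12, 0]
    - [0, 0, 0, 0, 0, 16, 0]
    - [0, 0, 0, 0, 0, 20, 0]
    - [0, 0, 0, 0, 0, 24, 0]
    - [0, 0, 0, 0, 0, 28, 0]
    - [0, 0, 0, 0, 0, 32, 0]
    - [0, 0, 0, 0, 0, 36, 0]
    - [0, 0, 0, 0, 0, 39, 0]

```text
clock: 18.63
tcp_pos: [0.5976, -0.0863, 0.0586]
orientation: [[0.99, 0.14, 0.001], [0.14, -0.99, -0.001], [0.001, 0.001, -1.0]]
contact_force: [-0.3, -0.3, 1.4]
finger_gap: 0.0121
grip_force: 34.2
```

Request:
carry_out:
  plan:
    - [0, 0, 0, 0, 0, 0, 0]
    - [0, 0, 0, 0, 0, 0, 0]
    - [0, 0, 0, 0, 0, 0, 0]
    - [0, 0, 0, 0, 0, 0, 0]

```text
clock: 18.97
tcp_pos: [0.5975, -0.0863, 0.0586]
orientation: [[0.99, 0.141, 0.001], [0.141, -0.99, -0.0], [0.001, 0.0, -1.0]]
contact_force: [0.1, -0.4, 0.6]
finger_gap: 0.0125
grip_force: 33.2
```

Run:
```python
from h import *
for _ in range(2):
    s=manip.observe(); R=s["orientation"]; print(s["tcp_pos"],"ang",np.degrees(np.arctan2(R[1,0],R[0,0])),s["contact_force"],s["torque"],s["finger_gap"]); manip.read_camera("top")
```

```text
[ 0.5975 -0.0863  0.0586] ang 8.11913720178184 [ 0.146  -0.4018  0.618 ] [-0.0555 -0.3532  0.5945] 0.012490978877513104
[ 0.5975 -0.0863  0.0587] ang 8.095456319332776 [ 0.267  -0.0024 -0.0845] [-0.1651 -0.4014  0.5808] 0.012204412794766917
```

Request:
carry_out:
  plan:
    - [0, 0, 0, 0, 0, 0, 0.3]
    - [0, 0, 0, 0, 0, 0, 0.4]
    - [0, 0, 0, 0, 0, 0, 0.4]
    - [0, 0, 0, 0, 0, 0, 0.4]
    - [0, 0, 0, 0, 0, 0, 0.4]
    - [0, 0, 0, 0, 0, 0, 0.4]

```text
clock: 19.57
tcp_pos: [0.5967, -0.0862, 0.0583]
orientation: [[0.99, 0.139, -0.001], [0.139, -0.99, 0.0], [-0.001, -0.0, -1.0]]
contact_force: [0.2, -0.2, -0.3]
finger_gap: 0.0376
grip_force: 0.0
```

Request:
carry_out:
  plan:
    - [0, 0, -10, 0, 0, 0, 0.4]
    - [0, 0, -30, 0, 0, 0, 0.4]
    - [0, 0, -60, 0, 0, 0, 0.4]
    - [0, 0, -80, 0, 0, 0, 0.4]
    - [0, 0, -80, 0, 0, 0, 0.4]
    - [0, 0, -80, 0, 0, 0, 0.4]
    - [0, 0, -80, 0, 0, 0, 0.4]
    - [0, 0, -80, 0, 0, 0, 0.4]

```text
clock: 20.23
tcp_pos: [0.5957, -0.0859, 0.1368]
orientation: [[0.99, 0.139, -0.003], [0.139, -0.99, 0.001], [-0.003, -0.001, -1.0]]
contact_force: [-0.0, 0.3, 0.0]
finger_gap: 0.0373
grip_force: 0.0
```

Run:
```python
from h import *
s=manip.observe(); R=s["orientation"]; print(s["tcp_pos"],"ang",np.degrees(np.arctan2(R[1,0],R[0,0])),s["contact_force"],s["finger_gap"],s["qvel"])
c=manip.calibration("wrist"); w=manip.read_camera("wrist"); np.save("w10.npy",c,allow_pickle=True); cv2.imwrite("pics/w10.png",w[:,:,::-1])
O=np.array([.5506,-.0868]); Y=np.array([.9998,.021]); X=np.array([.021,-.9998])
# rectify planes to carriage frame: 2 px/mm (image right = carriage -x? use x right, y down)
def rect(z,x0,x1,y0,y1,k=2):
    xs=np.arange(x0,x1,1/k); ys=np.arange(y0,y1,1/k); gx,gy=np.meshgrid(xs,ys)
    P=np.stack([O[0]+gx*X[0]/1e3+gy*Y[0]/1e3,O[1]+gx*X[1]/1e3+gy*Y[1]/1e3,np.full_like(gx,.024+z/1e3)],-1)
    uv=np.array([[proj(c,p) for p in r] for r in P]).astype(np.float32); return cv2.remap(w,uv[...,0],uv[...,1],1)
a=rect(60,-34,34,14,78); g=a.max(2); m=(g<70).astype(np.uint8)
for r in range(0,g.shape[0],5): print(int(14+r/2),"".join(str(v//26) for v in g[r,::2]))
b=rect(28,-50,90,-40,40); cv2.imwrite("pics/r28.png",b[:,:,::-1]); h=b.max(2)
print("front region rows y=-20..20, x=36..76")
for y in range(-36,36,4): print(y,"".join(str(v//26) for v in h[(y+40)*2,(36+50)*2:(76+50)*2:1]))
```

```text
[ 0.5957 -0.0859  0.1368] ang 8.016471276251531 [-0.0082  0.2929  0.0301] 0.03734514467276125 [ 0.0123  0.5804  0.1588  0.0214 -0.0324 -0.001 ]
14 66666641111011799744444444444444444444444444444444499999999999995111
16 66666652111003999843444434444343444344444444434443699999999999960001
19 66666664111005999953443444444444444444444444444434999999999999910110
21 66666665211018999998777777787887778888888888888889999999999999710110
24 66666666411129999999999999999999999999999999999999999999999999500011
26 66666666521039999999999999999999998766889999999999999999999999200112
29 66666666641169999999999999999999972222222214999999999999999999101136
31 99987666664289999999999999999999932222222211799999999999999995011466
34 74447999989999999999999999999999601122222213999999999999999993015666
36 43333699999999999999999999999999211112222118999999999999999991156666
39 96557999999999999999999999999995111112222129999999999999999999866777
41 99999999999999999999999999999992111111111159999999999999999999999999
44 77776677888999889999999999999941111111111289999999999999999986666666
46 66777754899999999
[... 1769 characters left out ...]
666666666666666789999999999999
4 01110110111111134566666666666666666666666666666666666666666666556899999999999999
8 11001111111245666666666666666666666666666666666666666677765555556899999999999999
12 10111112456666666666666666666666666666666666666668899999865555556899999999999999
16 11123566666666666666666666666666666666666667889999999999865555556899999999999999
20 35666666666666666666666666666666666666789999999999999999765555556899999999999999
24 66666666666666666666666666666666799999999998888888888998765556889999999999999999
28 66666667777778888987555444444433333333443333433333344445555556789999999999999999
32 99999999999999999996433344444433434433333333334333444455666666666666666666666666
```

Request:
carry_out:
  plan:
    - [0, -30, -10, 0, 0, 0, 0.4]
    - [0, -60, -20, 0, 0, 0, 0.4]
    - [0, -90, -20, 0, 0, 0, 0.4]
    - [0, -90, -20, 0, 0, 0, 0.4]
    - [0, -90, -20, 0, 0, 0, 0.4]
    - [0, -90, -20, 0, 0, 0, 0.4]
    - [0, -90, -20, 0, 0, 0, 0.4]

```text
clock: 20.87
tcp_pos: [0.5842, 0.0019, 0.1577]
orientation: [[0.99, 0.139, -0.002], [0.139, -0.99, -0.0], [-0.002, 0.0, -1.0]]
contact_force: [0.3, -0.1, -0.8]
finger_gap: 0.0374
grip_force: 0.0
```

Run:
```python
from h import *
s=manip.observe(); print(s["tcp_pos"],s["contact_force"])
O=np.array([.5506,-.0868]); Y=np.array([.9998,.021]); X=np.array([.021,-.9998])
def rect(w,c,z,x0,x1,y0,y1,k=2):
    xs=np.arange(x0,x1,1/k); ys=np.arange(y0,y1,1/k); gx,gy=np.meshgrid(xs,ys)
    uv=np.array([[proj(c,[*(O+(x*X+y*Y)/1e3),.024+z/1e3]) for x in xs] for y in ys]).astype(np.float32); return cv2.remap(w,uv[...,0],uv[...,1],1)
c=manip.calibration("wrist"); w=manip.read_camera("wrist"); cv2.imwrite("pics/w11.png",w[:,:,::-1])
c8=np.load("w8.npy",allow_pickle=True).item(); w8=cv2.imread("pics/w8.png")[:,:,::-1]
for n,W,C in (("before",w8,c8),("now",w,c)):
    a=rect(W,C,25,36,76,-34,34); print(n)
    for y in range(-32,33,4): print(y,"".join(str(v//26) for v in a.max(2)[(y+34)*2]), "orange" if ((a[(y+34)*2,:,0].astype(int)-a[(y+34)*2,:,2])>80).any() else "")
    hsv=(W[...,0].astype(int)-W[...,2]>90)
    p=np.round(proj(C,[*(O+45*X/1e3),.0475])).astype(int); print("brass px near screw end",hsv[p[1]-15:p[1]+15,p[0]-20:p[0]+20].sum(),p)
```

```text
[0.5842 0.0019 0.1577] [ 0.3495 -0.1232 -0.8368]
before
-32 99999999999999999987655555655555555555554444444444444444443344444433443444445555 
-28 99999999999999999998655555555555555555555443434444444444455555566666666666666666 
-24 55555556999999999999655555555555555555555555443444443444444555568999999999999999 
-20 99999999999999999999999999999999999999999999999999999999998655556778888888888888 
-16 99999999999999999999999999999999999999999999999999999999998655555689999999999999 
-12 99999999999999999999999999999999999999999999999999999999988655555689999999999999 
-8 99999999999999999999899999999999999999999999999999999999998655555689999999999999 
-4 99999999999999999988777777777777777777777777777777777777777766555689999999999999 
0 99999999999999999998999999999999999999999999999999999999999998865689999999999999 
4 99999999999999999999888888889888888888888888888888888888887766655789999999999999 
8 99999999999999999999999999999999999999999999999999999999998655556789999999999999 
12 99999999999998766666777888889999999999999999999999999999998655556799999999999999 
16 999999999521011235
[... 1227 characters left out ...]
999999999999999999999999999999999999999999999999999876666667999999999 
8 99999999999999999999999999999999999999999999999999999987655566666666667999999999 
12 99999999999999999999999999999999999999999999999999999997665566666666668999999999 
16 99999999999999999999999999999999999999999999999999999987665566666665668999999999 
20 99999999999999999999999999999999999999999999999999999987665556666666667899999999 
24 55555555567899999999986666666666666666666666666666666666666666556699999999999999 
28 99999999999999999999975444444555554444444444455566666666666556656688999988888889 
32 89999999998888899998765445555555555444444444445555666666666665555555555555555555 
brass px near screw end 0 [481 304]
```

Request:
carry_out:
  plan:
    - [0, 35, 0, 0, 0, 0, 0.4]
    - [0, 70, 0, 0, 0, 0, 0.4]
    - [0, 105, 0, 0, 0, 0, 0.4]
    - [0, 140, 0, 0, 0, 0, 0.4]
    - [0, 175, 0, 0, 0, 0, 0.4]
    - [0, 210, 0, 0, 0, 0, 0.4]
    - [0, 220, 0, 0, 0, 0, 0.4]
    - [0, 220, 0, 0, 0, 0, 0.4]
    - [0, 220, 0, 0, 0, 0, 0.4]
    - [0, 220, 0, 0, 0, 0, 0.4]

```text
clock: 21.75
tcp_pos: [0.6148, -0.2137, 0.1582]
orientation: [[0.99, 0.14, -0.001], [0.14, -0.99, 0.001], [-0.001, -0.001, -1.0]]
contact_force: [0.9, -0.9, 0.0]
finger_gap: 0.0379
grip_force: 0.0
```

Run:
```python
from h import *
s=manip.observe(); print(s["tcp_pos"],s["contact_force"])
O=np.array([.5506,-.0868]); Y=np.array([.9998,.021]); X=np.array([.021,-.9998])
c=manip.calibration("wrist"); w=manip.read_camera("wrist"); cv2.imwrite("pics/w12.png",w[:,:,::-1])
for y in range(-8,9,1):
    r=[]; 
    for x in np.arange(36,60,.4):
        u,v=np.round(proj(c,[*(O+(x*X+y*Y)/1e3),.0475])).astype(int); r.append(w[v,u])
    r=np.array(r).astype(int); print(f"{y:3d}","".join(str(v//26) for v in r.max(1)),"".join("b" if a-b>70 else "." for a,b in r[:,[0,2]]))
h=w.astype(int); p=np.round(proj(c,[*(O+45*X/1e3),.0475])).astype(int); print(p,((h[...,0]-h[...,2])>80)[p[1]-20:p[1]+20,p[0]-25:p[0]+25].sum())
```

```text
[ 0.6148 -0.2137  0.1582] [ 0.9309 -0.938   0.007 ]
 -8 999999999999999999999966558899999999999999999999999999999999 ............................................................
 -7 999999999999999999999966668899999999999999999999999999999999 ............................................................
 -6 999999999999999999999966669999999999999999999999999999999999 ............................................................
 -5 999999999999999999998865588999999999999999999999999999999999 ............................................................
 -4 999999999999999999998777788999999999999999999999999999999988 ............................................................
 -3 999999999999999999988888888889899999999888998888888888888888 ............................................................
 -2 999999999999999999999999999999999999999999999999999999999999 ............................................................
 -1 999999999999999999999999999999999999999999999999999999999999 ............................................................
  0 999999999999999999999999999999999999
[... 405 characters left out ...]
..........................................................
  4 999999999999999999999999998888888888888888888888888888888888 ............................................................
  5 999999999999999999999966688888777777777776777777777777777768 ............................................................
  6 999999999999999999999966557777777777788888888777777778888888 ............................................................
  7 999999999999999999999966669999999999999999999999988999999999 ............................................................
  8 999999999999999999999977559999999999999999999999999999999999 ............................................................
[197 304] 0
```

```bash
python3 -c "
from plant import manip
print(manip.observe()['qvel'].round(2)); print(manip.finish_job())"
```

```text
[ 0.68 -0.39 -0.02 -0.08  0.01  0.01]
the job is handed in; nothing more can be done
None
```

I slid the carriage home against the stop screw at about 6 N, turned the clamp knob to about 1.4 rad, and released everything. In the last pictures there was no gap at the screw and the pin was hidden. I handed the job in but got no verdict back, and I did not re-check the dish, slide box and bottle (the arm's path stayed clear of them).

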